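# Uncover the melting dish and turn its spout to the ingot mould

## Robot

A 7-joint arm with a two-finger parallel gripper is mounted at the origin on the work surface. World frame = base frame: x ahead of the robot, y to its left, z up, the work surface at z = 0. Lengths are in mm, angles in rad, forces in N, time in s.
With the tool pointing down it reaches from about 400 to 875 mm from the base axis. Payload 4.4 kg.
Tool frame: the origin (TCP) lies at the very end of the fingers, on their centre line; the grasp point (between the pads) lies 19 mm behind it; z points along the fingers, y is the direction in which the jaws open and shut (so a half turn about z gives the same grasp; the last joint's range is limited). The gripper opens to 85 mm and grips with 20 to 120 N. Pads are 22 mm wide; open, the fingers measure 114 mm over their backs; the gripper's body (76 mm by 85 mm) begins 54 mm behind the grasp point. The pads swing forward as they close: fully open they stand 13 mm farther back than shut.
Start: joints at [-1.359, 0.628, 0.038, 1.517, -0.027, 0.996, -0.02], TCP at [178.232, 625.101, 231.313] pointing down, gripper open.
Joint ranges: [-3.06, 3.06], [-0.37, 2.12], [-1.25, 1.32], [0.18, 2.47], [-1.1, 4.24], [0.23, 1.98], [-2.94, 2.94]. Speed limits (rad/s): [2.57, 2.57, 3.14, 3.14, 3.14, 3.14, 3.14].

## Interface

Orientations are given as [roll, pitch, yaw] about the fixed x, y, z axes, in that order (R = Rz(yaw) Ry(pitch) Rx(roll)).
In Python, from cell import ctrl gives the robot as it stands.
- The arm moves only by the shell command python3 -m pendant 'ROWS'. ROWS is JSON, a list of rows, each a list of 7 numbers: the shift along the world's x, y, z in m, then the turn, a rotation vector about the world's x, y, z in rad, then the opening, from -1 (shut) to 1 (fully open). A call has 1 to 8 rows; each row is the pose to reach, as a shift and turn from the pose commanded when the call began; what a row does not reach only later rows make up. A row lasts 1/10 s, in which the tool goes at most 50 mm and 8.59 degrees, less where a joint would pass 70% of its speed; a pose out of reach is approached as far as the arm can. A call with a gripper value outside its range is refused whole. The fingers move at their own pace and stop on an object; the grip force is fixed at half the most. Time passes only in rows, so rows that repeat a pose let the fingers close. It gives the time, the measured TCP pose, the force and the opening at its end, in the units of the state.
- ctrl.read_state(): the state, without advancing time (a new reading comes with each control period).
- ctrl.get_image(name): name is "scene" or "top" or "wrist"; returns the picture (480x640x3 uint8, blue, green, red); there is no depth.
- ctrl.get_calibration(name): a dict with "fx", "fy", "cx", "cy" (pixels), "R" (3x3) and "t" (3): a world point X has camera coordinates R X + t. Camera axes: x right, y down, z forward; pixel columns grow to the right and rows downward; lengths in mm; the calibration is good to about 2 mm. A picture is of the moment at which its call begins: read the wrist's pose just before it. get_calibration takes no time and is no camera call; for the wrist camera it gives the pose at the moment of the call.
- ctrl.finish_job(): hands the job in, once; it reports no verdict.
The state is a dict: "clock": time; "qpos": joint angles; "qd": joint speeds; "tau": joint torques, N m; "eef_pos": TCP position; "tool_rot": TCP orientation; "force": force on the tool from outside, world axes, zero at the start; "torque": the same for the moment, N m; "width": finger opening in mm.
Only numpy, scipy, OpenCV 4.12 (cv2) and the standard library are available. Lean on these libraries where they do the work, as an engineer would, in place of code of your own. Each camera call takes 0.05 s, during which the arm holds its last target. There are 200 camera calls.

## Task

Get the goldsmith's revolving melting dish ready for pouring: first lift its loose lid off and lay it down flat on the grey soldering stone, without dropping it. Then push the dish's wooden handle round until the pouring spout points straight at the orange mouth of the steel ingot mould. The dish is brittle, so push with less than 20 N and do not clamp it, and leave the brass block, the hammer, the graver and the small metal bowl where they are.

Things in the scene. Friction and masses are not known exactly. Their poses are not given: they have to be found in the camera images.
- stand: fixed dark iron foot of the revolving dish, 124 mm across; its origin is on the bench top, on the vertical turning axis. The turning cradle and dish sit on it, 35 to 85 mm above the bench; the dish rim is 85 mm above the bench.
- cradle (a joint): turning angle of the dish about the vertical axis, rad, positive counter-clockwise seen from above, range -3 to 3; at 0 the spout points along the stand's own +x and the handle along its -x. Friction holds it where it is left (about 0.07 N m, so below 1 N on the handle).
- hub (a point): point on the turning axis, 35 mm above the bench, that turns with the dish: its +x axis points along the spout, its -x axis along the handle, z up. Dish: cream ceramic, outer radius 50 mm, rim 85 mm above the bench.
- spout_tip (a point): outer end of the cream pouring spout, 88 mm from the turning axis, 55 mm above the bench; turns with the dish. Spout 33 mm wide, its top 83 mm above the bench.
- handle (a point): middle of the pale wooden handle, a level round bar 20 mm thick, its axis 65 mm above the bench, reaching radially from 73 to 135 mm from the turning axis, on the far side from the spout; this point is 105 mm from the axis and turns with the dish.
- lid: loose lid, 0.18 kg: terracotta disc 100 mm across and 6 mm thick, with a 72 mm boss 5 mm deep below that sits inside the dish (loose, 7 mm play) and a black upright round knob 24 mm across, 28 mm tall, on its middle. Origin: centre of the boss's underside, z up; disc top 11 mm, knob top 39 mm above it. On the dish its origin is 80 mm above the bench.
- stone: grey soldering stone with scorch marks, fixed on the bench, 160 x 160 x 15 mm; origin at the centre of its underside, so its top is 15 mm above it. It may be on the left or the right.
- wood_pad: brown wooden bench pad with saw cuts, 160 x 160 x 15 mm, fixed, on the other side from the stone; origin at the centre of its underside. Not the place for the lid.
- mould: fixed dark steel ingot mould, 90 x 49 x 45 mm, origin at the centre of its underside; left or right of the dish.
- mould_mouth (a point): centre of the mould's round mouth (orange ring 32 mm across, black middle) on the mould's top, 46 mm above the bench.
- dapping_block: brass cube, 55 mm, with four dimples in its top, loose, 0.95 kg, on the other side of the dish from the mould; origin at the centre of its underside. Bystander.
- hammer: hammer lying on the left of the bench, origin at its middle. Bystander.
- graver: wooden-handled graver lying on the right of the bench, origin at its middle. Bystander.
- tin: small flared aluminium bowl, 70 mm across, 28 mm tall, just beyond the dish; origin at the centre of its underside. Bystander.

How it is judged:
By the outcome, as a careful person would: the job done as asked, in the order asked, and still so for the second after the job is handed in, with the robot touching nothing.
It also fails if it takes over 64 s, if anything falls off the work surface, if the arm or the gripper's body presses on something with over 40 N, if the wrist force passes 120 N, or if a joint passes its speed limit or range.

## Working session

There is one attempt and no reset: what is moved stays moved. The work goes in short steps, Python scripts to look and compute and a shell command to move; the robot and the scene stay as the last step left them, time stands still between calls to the robot, and variables do not carry over. Pictures are saved under pics/ and viewed, about 8 in all and at most 12, crops included, and the job is handed in when it is done.

```bash
mkdir -p pics; ls; python3 - <<'E'
from cell import ctrl
import cv2
for n in("top","scene"):
    cv2.imwrite(f"pics/{n}0.png",ctrl.get_image(n)); c=ctrl.get_calibration(n); print(n,c)
s=ctrl.read_state();print(s)
E
```

```text
pics
top {'fx': 470.0483056716493, 'fy': 470.0483056716493, 'cx': 320.1234669086334, 'cy': 244.75291517963387, 'R': array([[-0.02852461, -0.99947078, -0.01563677],
       [-0.98108451,  0.03098938, -0.19108334],
       [ 0.19146679,  0.00989041, -0.98144926]]), 't': array([  16.36832896,  626.18415848, 1093.57028407])}
scene {'fx': 454.5714937555786, 'fy': 454.5714937555786, 'cx': 321.49167123591417, 'cy': 243.62752522161773, 'R': array([[ 0.21077702,  0.97746287, -0.0118061 ],
       [ 0.83705597, -0.18671166, -0.51427236],
       [-0.50488647,  0.09851443, -0.85754566]]), 't': array([-113.01062708, -457.14891101, 1497.0088044 ])}
{'clock': 0.1, 'qpos': array([-1.35880673,  0.62919209,  0.03845461,  1.51827376, -0.02700723,
        0.99627969, -0.01999982]), 'qd': array([ 0.00154027, -0.0027398 , -0.00014806, -0.00155894,  0.00059472,
       -0.00053988, -0.00160685]), 'tau': array([ 2.36531589e-03, -5.64517772e+01,  1.23025138e+00, -1.93971169e+01,
        1.13106650e-02,  5.44767041e-03, -1.05774896e-05]), 'eef_pos': array([178.07284227, 624.56020598, 230.51925358]), 'tool_rot': array([-3.13995789e+00,  1.27499323e-05,  2.86379122e+00]), 'force': array([-0.33383186,  0.43566736, -0.00354564]), 'torque': array([-0.00440607,  0.05658417,  0.01569273]), 'width': 85.32320100789929}
```

View pics/top0.png

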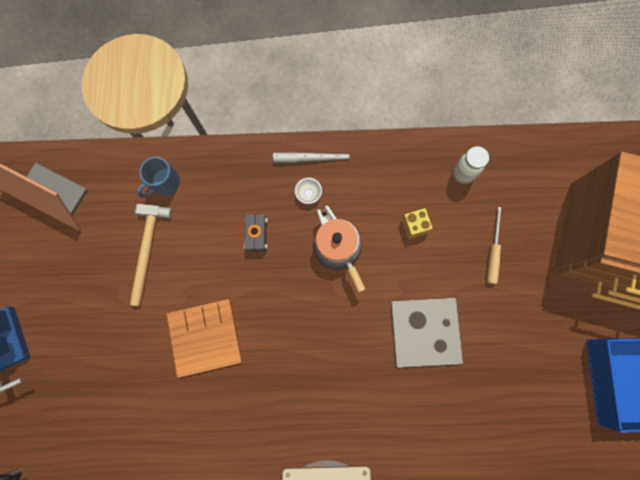

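View pics/scene0.png

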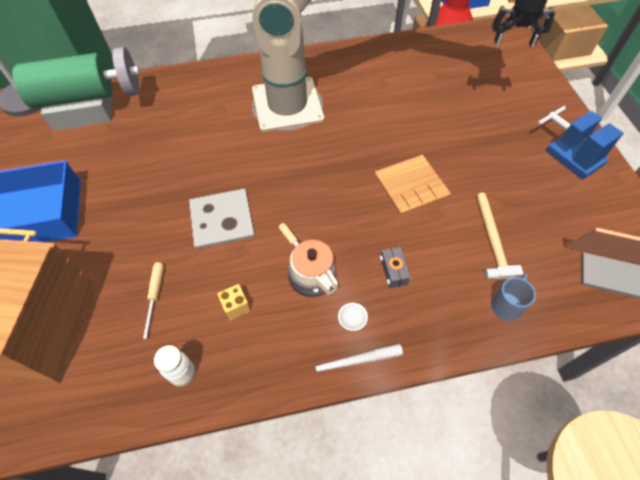

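The top view shows the lid's disc at about (337,242), its knob at (337,238), the spout at (325,213) and the handle at (357,278). The mould mouth is at (255,231), the stone at (427,332) on the right, the wood pad at (204,338), the brass block at (417,222) and the tin at (308,191). The scene view agrees: lid at (313,258), mouth at (396,263), stone at (221,218).

```bash
cat > h.py <<'E'
import numpy as np, cv2
from cell import ctrl
def ray(c,u,v,z):
    d=c["R"].T@np.array([(u-c["cx"])/c["fx"],(v-c["cy"])/c["fy"],1]); o=-c["R"].T@c["t"]
    return o+d*(z-o[2])/d[2]
def blobs(im,lo,hi,roi,amin=20):
    hsv=cv2.cvtColor(im,cv2.COLOR_BGR2HSV); m=cv2.inRange(hsv,np.array(lo),np.array(hi))
    k=np.zeros_like(m); x0,y0,x1,y1=roi; k[y0:y1,x0:x1]=255; m&=k
    cs,_=cv2.findContours(m,cv2.RETR_EXTERNAL,cv2.CHAIN_APPROX_NONE)
    return sorted([c for c in cs if cv2.contourArea(c)>amin],key=cv2.contourArea,reverse=True)
E
python3 - <<'E'
from h import *
im={n:cv2.imread(f"pics/{n}0.png") for n in("top","scene")}
R={"top":dict(lid=(300,205,370,275),mouth=(240,215,270,250),handle=(343,260,370,295),stone=(380,290,470,375)),
"scene":dict(lid=(285,235,340,290),mouth=(383,250,410,280),handle=(275,220,300,248),stone=(180,180,260,255))}
C=dict(lid=((0,90,60),(13,255,255),91),mouth=((5,150,120),(20,255,255),46),handle=((12,60,150),(28,200,255),75),stone=((0,0,80),(180,50,255),15))
for n in im:
    c=ctrl.get_calibration(n)
    for k,(lo,hi,z) in C.items():
        for b in blobs(im[n],lo,hi,R[n][k])[:2]:
            (u,v),wh,a=cv2.minAreaRect(b)
            P=np.array([ray(c,*q,z) for q in cv2.boxPoints(((u,v),wh,a))])
            print(n,k,np.round((u,v),1),np.round(wh,1),np.round(ray(c,u,v,z)),"sides",np.round([np.linalg.norm(P[0]-P[1]),np.linalg.norm(P[1]-P[2])]),"ang",np.round(np.degrees(np.arctan2(*(P[1]-P[0])[1::-1])),1))
a=cv2.resize(im["top"][190:310,230:450],None,fx=3.6,fy=3.6,interpolation=cv2.INTER_CUBIC); cv2.imwrite("pics/crop1.png",a)
E
```

```text
top lid [334.5 239.5] [69. 69.] [632. -38.  91.] sides [167. 168.] ang -91.9
top mouth [254.3 230.8] [11.3 12. ] [670. 162.  46.] sides [30. 29.] ang -45.2
top mouth [241.5 233. ] [ 3. 32.] [665. 194.  46.] sides [82.  8.] ang 0.2
top handle [356.3 278.6] [26.5  7.9] [539. -87.  75.] sides [19. 63.] ang -67.2
top stone [426.5 332.4] [67.4 66.8] [ 408. -257.   15.] sides [166. 162.] ang -87.6
scene lid [312. 262.] [54. 54.] [644. -46.  91.] sides [134. 147.] ang 77.4
scene mouth [395.8 262.8] [10.6  9.9] [668. 162.  46.] sides [28. 27.] ang 124.0
scene mouth [406.5 258.5] [17.  5.] [662. 192.  46.] sides [13. 49.] ang 77.4
scene handle [287.3 232.9] [24.7  9.4] [540. -88.  75.] sides [25. 72.] ang 122.7
scene stone [219.9 218. ] [49.  60.7] [ 413. -259.   15.] sides [170. 167.] ang 91.3
```

View pics/crop1.png

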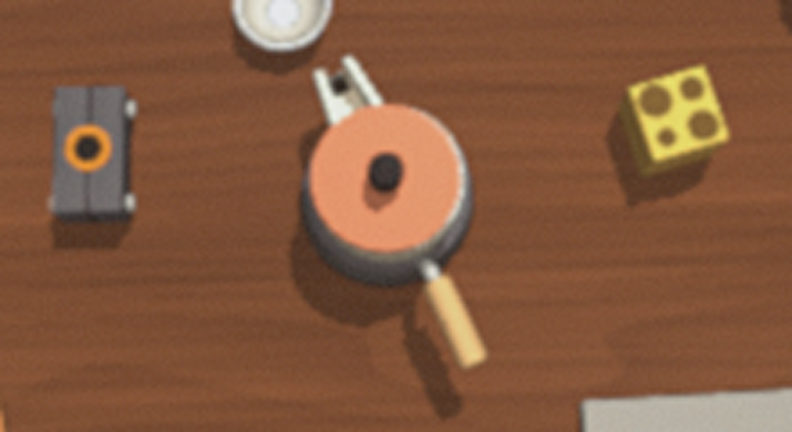

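In the crop, the disc spans x 310–461 and y 103–252, so its centre is at full-image pixel (337.1,239.3), about (632,-44) mm. My lid mask also caught table wood, so I'm not using that number. Handle radius of about 102 mm, ring size and stone size all match the task. The spout is at about 25° and the mould at about 80°, so the dish must turn about 55° counter-clockwise. Next I move above the lid.

```bash
python3 -m pendant '[[0.2,-0.3,0,0,0,0,1],[0.2,-0.3,0,0,0,0,1],[0.2,-0.3,0,0,0,0,1],[0.2,-0.3,0,0,0,0,1],[0.2,-0.3,0,0,0,0,1],[0.2,-0.3,0,0,0,0,1],[0.2,-0.3,0,0,0,0,1],[0.2,-0.3,0,0,0,0,1]]'; python3 -m pendant '[[0.17,-0.37,0,0,0,0,1],[0.17,-0.37,0,0,0,0,1],[0.17,-0.37,0,0,0,0,1],[0.17,-0.37,0,0,0,0,1],[0.17,-0.37,0,0,0,0,1],[0.17,-0.37,0,0,0,0,1],[0.17,-0.37,0,0,0,0,1],[0.17,-0.37,0,0,0,0,1]]'
python3 - <<'E'
from h import *
s=ctrl.read_state();c=ctrl.get_calibration("wrist");cv2.imwrite("pics/w1.png",ctrl.get_image("wrist"));print(s["eef_pos"],s["tool_rot"],s["qpos"].round(2),s["clock"])
np.save("w1.npy",c,allow_pickle=True)
print("campos",-c["R"].T@c["t"],c["R"].round(2).tolist())
E
```

```text
clock: 0.9
eef_pos: [381.7, 318.7, 231.2]
tool_rot: [-3.138, 0.002, 2.854]
force: [0.8, 0.5, -0.3]
width: 85.4
clock: 1.7
eef_pos: [545.8, -39.6, 231.1]
tool_rot: [3.141, -0.0, 2.864]
force: [1.2, 1.1, 0.9]
width: 85.3
[545.76953891 -39.57448531 231.1369441 ] [ 3.14110263e+00 -4.51950961e-04  2.86448689e+00] [-0.04  0.48  0.1   1.81 -0.06  0.85  1.37] 1.7
campos [463.93876613 -16.1247132  374.83070756] [[0.27, 0.96, 0.0], [0.91, -0.26, 0.33], [0.32, -0.09, -0.94]]
```

View pics/w1.png

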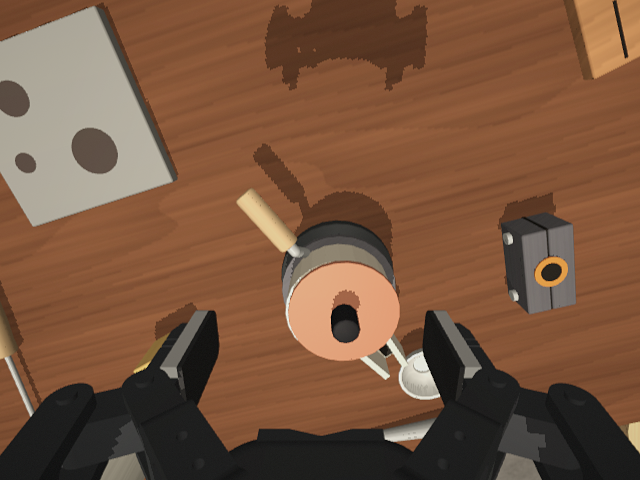

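The wrist view shows the lid's disc spanning x 287–400 and y 262–361, with the knob top at (345,330). The handle is at (270,222), the mould mouth ring at (551,271) and the stone at upper left. I'll compute positions from it.

```bash
python3 - <<'E'
from h import *
c=np.load("w1.npy",allow_pickle=True).item(); im=cv2.imread("pics/w1.png"); t=ctrl.get_calibration("top")
b=blobs(im,(0,60,200),(14,180,255),(280,250,410,370))[0]; p=cv2.convexHull(b)
P=np.array([ray(c,*q,91)[:2] for q in p[:,0].astype(float)]).astype(np.float32); (lx,ly),r=cv2.minEnclosingCircle(P); print("lid",lx,ly,r)
print("knobtop",ray(c,345,330,119),"top-view disc",ray(t,337.1,239.3,91))
(u,v),_,_=cv2.minAreaRect(blobs(im,(8,120,120),(25,255,255),(520,240,580,300))[0]); m=ray(c,u,v,46); print("mouth",u,v,m)
(u,v),wh,_=cv2.minAreaRect(blobs(im,(12,60,120),(28,200,255),(225,180,305,262))[0]); h=ray(c,u,v,75);print("handle",u,v,wh,h,np.hypot(*(h[:2]-[lx,ly])))
L=np.array([lx,ly]);f=lambda a:np.degrees(np.arctan2(a[1],a[0]));print("spout",f(L-h[:2]),"mould",f(m[:2]-L),np.linalg.norm(m[:2]-L))
E
```

```text
lid 633.4752807617188 -42.385711669921875 49.79726028442383
knobtop [631.82825217 -42.54599328 119.        ] top-view disc [632.4529714  -43.74647797  91.        ]
mouth 551.0000610351562 271.0 [670.05557339 163.87807228  46.        ]
handle 263.0 219.0 (78.0, 76.0) [534.00403358 -86.97657932  75.        ] 109.00859825202393
spout 24.14568995501039 mould 79.94332146762562 209.48237725038763
```

```bash
python3 -m pendant '[[0.045,-0.0015,0,0,0,0,1],[0.087,-0.003,0,0,0,0,1],[0.087,-0.003,-0.04,0,0,0,1],[0.087,-0.003,-0.08,0,0,0,1],[0.087,-0.003,-0.11,0,0,0,1],[0.087,-0.003,-0.125,0,0,0,1],[0.087,-0.003,-0.135,0,0,0,1],[0.087,-0.003,-0.135,0,0,0,1]]'
python3 -m pendant '[[0,0,0,0,0,0,-1],[0,0,0,0,0,0,-1],[0,0,0,0,0,0,-1],[0,0,0,0,0,0,-1],[0,0,0,0,0,0,-1],[0,0,0,0,0,0,-1],[0,0,0,0,0,0,-1],[0,0,0,0,0,0,-1]]'
```

```text
clock: 2.55
eef_pos: [632.0, -41.0, 95.7]
tool_rot: [-3.141, -0.001, 2.864]
force: [0.4, 0.2, 0.2]
width: 85.7
clock: 3.35
eef_pos: [632.8, -41.5, 97.4]
tool_rot: [3.141, 0.001, 2.864]
force: [-0.6, -1.6, 6.0]
width: 22.1
```

```bash
python3 -m pendant '[[0,0,0.005,0,0,0,-1],[0,0,0.01,0,0,0,-1],[0,0,0.02,0,0,0,-1],[0,0,0.04,0,0,0,-1],[0,0,0.06,0,0,0,-1],[0,0,0.08,0,0,0,-1],[0,0,0.08,0,0,0,-1],[0,0,0.08,0,0,0,-1]]'
python3 - <<'E'
from h import *
c=ctrl.get_calibration("wrist");cv2.imwrite("pics/w2.png",ctrl.get_image("wrist"));np.save("w2.npy",c,allow_pickle=True);cv2.imwrite("pics/top2.png",ctrl.get_image("top"))
E
```

```text
clock: 4.15
eef_pos: [632.2, -41.3, 176.5]
tool_rot: [3.141, 0.0, 2.864]
force: [-0.6, -0.6, -2.0]
width: 21.9
```

View pics/w2.png

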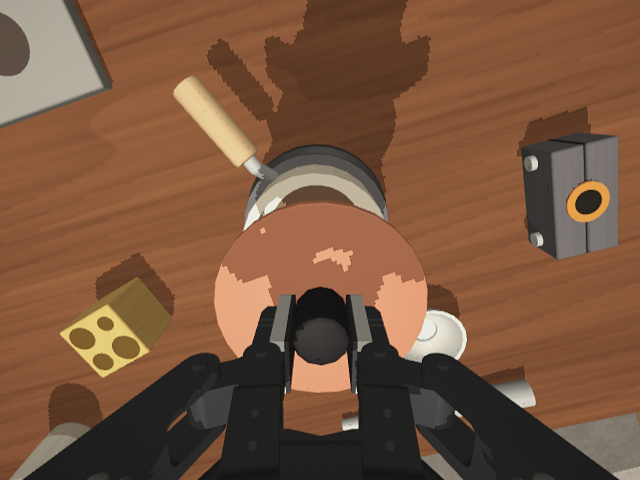

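The lid hangs level in the fingers, disc ellipse centred at about (320,297), and the -2 N force matches its weight. The dish's open rim shows behind it. Next I carry it to the stone.

```bash
python3 -m pendant '[[-0.03,-0.03,0,0,0,0,-1],[-0.06,-0.06,0,0,0,0,-1],[-0.09,-0.09,0,0,0,0,-1],[-0.12,-0.12,0,0,0,0,-1],[-0.15,-0.15,0,0,0,0,-1],[-0.18,-0.18,0,0,0,0,-1],[-0.21,-0.205,0,0,0,0,-1],[-0.222,-0.217,0,0,0,0,-1]]'
python3 -m pendant '[[0,0,-0.02,0,0,0,-1],[0,0,-0.05,0,0,0,-1],[0,0,-0.08,0,0,0,-1],[0,0,-0.105,0,0,0,-1],[0,0,-0.125,0,0,0,-1],[0,0,-0.135,0,0,0,-1],[0,0,-0.135,0,0,0,-1],[0,0,-0.135,0,0,0,-1]]'
```

```text
clock: 5.05
eef_pos: [405.7, -260.6, 175.4]
tool_rot: [-3.141, -0.004, 2.859]
force: [-0.2, 0.1, -0.3]
width: 21.9
clock: 5.85
eef_pos: [410.3, -258.4, 41.5]
tool_rot: [-3.142, -0.0, 2.864]
force: [0.2, -0.1, -1.5]
width: 21.9
```

```bash
python3 -m pendant '[[0,0,-0.003,0,0,0,-1],[0,0,-0.006,0,0,0,-1],[0,0,-0.007,0,0,0,-1],[0,0,-0.008,0,0,0,-1],[0,0,-0.008,0,0,0,-1],[0,0,-0.008,0,0,0,-1]]'; python3 -m pendant '[[0,0,-0.001,0,0,0,-1],[0,0,-0.0015,0,0,0,-1],[0,0,-0.002,0,0,0,-1],[0,0,-0.002,0,0,0,-1]]'
```

```text
clock: 6.45
eef_pos: [410.3, -258.4, 33.4]
tool_rot: [-3.142, 0.0, 2.864]
force: [0.6, -0.7, -1.9]
width: 21.9
clock: 6.85
eef_pos: [410.3, -258.4, 32.3]
tool_rot: [-3.142, 0.001, 2.864]
force: [-0.4, 1.5, 10.6]
width: 22.1
```

Contact came at the predicted height. Releasing, then rising straight up.

```bash
python3 -m pendant '[[0,0,0.0005,0,0,0,-1],[0,0,0.0005,0,0,0,-0.3],[0,0,0.0005,0,0,0,0.2],[0,0,0.0005,0,0,0,0.2],[0,0,0.0005,0,0,0,0.2],[0,0,0.0005,0,0,0,0.2]]'; python3 -m pendant '[[0,0,0.02,0,0,0,0.2],[0,0,0.06,0,0,0,0.2],[0,0,0.1,0,0,0,0.2],[0,0,0.14,0,0,0,0.2],[0,0,0.18,0,0,0,0.2],[0,0.04,0.2,0,0,0,-1],[0,0.08,0.2,0,0,0,-1],[0,0.12,0.2,0,0,0,-1]]'
python3 - <<'E'
from h import *
c=ctrl.get_calibration("wrist");cv2.imwrite("pics/w3.png",ctrl.get_image("wrist"));np.save("w3.npy",c,allow_pickle=True);s=ctrl.read_state();print(s["eef_pos"],s["clock"])
im=ctrl.get_image("scene");cv2.imwrite("pics/s3.png",im);cv2.imwrite("pics/s3c.png",cv2.resize(im[170:330,160:430],None,fx=2.9,fy=2.9,interpolation=cv2.INTER_CUBIC))
E
```

```text
clock: 7.45
eef_pos: [410.2, -258.4, 31.7]
tool_rot: [3.142, -0.0, 2.864]
force: [0.2, 0.1, 0.7]
width: 51.4
clock: 8.25
eef_pos: [410.4, -137.3, 232.7]
tool_rot: [3.141, 0.002, 2.863]
force: [1.5, 0.4, -1.3]
width: 7.7
[ 409.68223018 -129.67449655  232.02846277] 8.3
```

View pics/s3c.png

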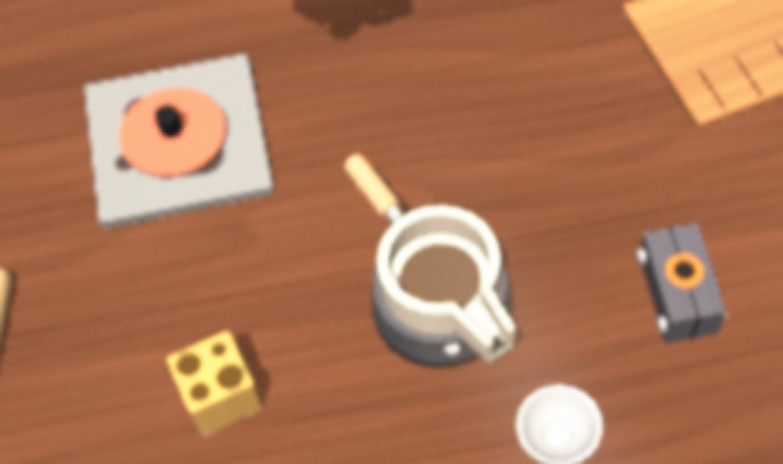

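View pics/w3.png

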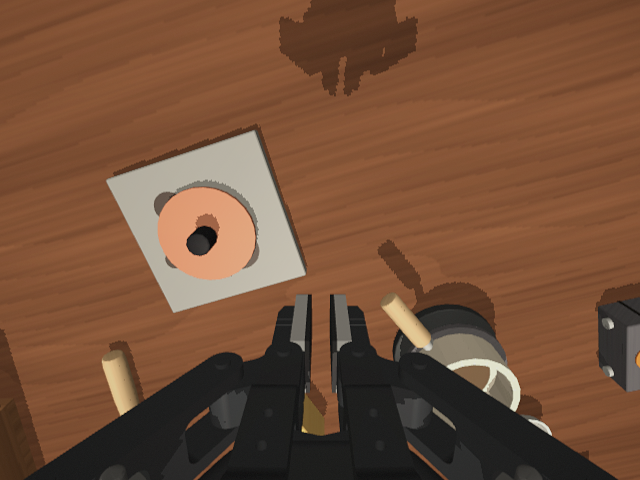

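The lid lies flat, central on the stone: scene crop centre (173,131), wrist view centre (207,233). The dish is open, with the handle and spout unmoved. Next I refine the axis and handle angle and plan the push arc.

```bash
cat > ang.py <<'E'
from h import *
import sys
f=lambda a:np.degrees(np.arctan2(a[1],a[0]))
M=np.array([669.5,162.7])
def rim(im,c,roi):
    # outer rim: convex contour of cream mask -> circle of radius 50 at z=85, robust fit against the spout
    b=blobs(im,(10,5,150),(40,70,255),roi)[0][:,0].astype(float); P=np.array([ray(c,*q,85)[:2] for q in b])
    from scipy.optimize import least_squares
    g=P.mean(0); return least_squares(lambda p:np.hypot(*(P-p).T)-50,g,loss="cauchy",f_scale=1).x
def handle(im,c,roi):
    b=blobs(im,(12,60,120),(28,200,255),roi)[0][:,0].astype(float); P=np.array([ray(c,*q,65)[:2] for q in b]).astype(np.float32)
    r=cv2.minAreaRect(P); q=cv2.boxPoints(r); e=[(q[1]-q[0]),(q[2]-q[1])]; e=max(e,key=np.linalg.norm)
    return np.array(r[0]),r[1],f(e)
E
python3 - <<'E'
from ang import *
s=cv2.imread("pics/s3.png");c=ctrl.get_calibration("scene");t=ctrl.get_image("top");cv2.imwrite("pics/t3.png",t);ct=ctrl.get_calibration("top")
for n,im,k,r1,r2 in(("scene",s,c,(283,235,342,300),(270,215,297,246)),("top",t,ct,(305,200,370,275),(343,262,372,297))):
    L=rim(im,k,r1);h=handle(im,k,r2);print(n,"axis",L,"handle",h,"r",np.hypot(*(h[0]-L)),"spout",f(L-h[0]),"mould",f(M-L))
L=np.array([633,-42.5])
for a in np.radians([-155-20,-155,-145,-135,-125,-115,-105,-100]):
    u=np.array([np.cos(a),np.sin(a)]);tt=np.array([-u[1],u[0]]);print(round(np.degrees(a)),(L+112*u-23*tt).round(1))
E
```

```text
scene axis [630.66655838 -45.80427084] handle (array([532.55084229, -88.12466431]), (71.16004180908203, 25.684751510620117), np.float32(23.543194)) r 106.85368242991876 spout 23.332055581035828 mould 79.44967488252513
top axis [634.17725315 -44.98892931] handle (array([539.14868164, -86.39222717]), (69.21336364746094, 25.9405574798584), np.float32(21.37038)) r 103.65646374825415 spout 23.542427195556918 mould 80.34776425695922
-175 [519.4 -29.3]
-155 [521.8 -69. ]
-145 [528.1 -87.9]
-135 [ 537.5 -105.4]
-125 [ 549.9 -121.1]
-115 [ 564.8 -134.3]
-105 [ 581.8 -144.7]
-100 [ 590.9 -148.8]
```

Both views agree within a degree: axis about (632.5,-44.5), spout at about 23.5°, target about 80°. I go to the clockwise side of the handle with the fingers shut and turned, then down.

```bash
python3 -m pendant '[[0.036,0.033,0,0,0,-0.13,-1],[0.072,0.066,0,0,0,-0.26,-1],[0.108,0.099,0,0,0,-0.4,-1],[0.108,0.099,-0.04,0,0,-0.4,-1],[0.108,0.099,-0.08,0,0,-0.4,-1],[0.108,0.099,-0.12,0,0,-0.4,-1],[0.108,0.099,-0.16,0,0,-0.4,-1],[0.108,0.099,-0.18,0,0,-0.4,-1]]'; python3 -m pendant '[[0,0,0,0,0,0,-1],[0.001,-0.01,0,0,0,0,-1],[0.001,-0.02,0,0,0,0,-1],[0.001,-0.02,0,0,0,0,-1]]'
```

```text
clock: 9.2
eef_pos: [516.4, -40.8, 48.5]
tool_rot: [-3.138, -0.003, 2.462]
force: [-0.2, 0.7, 1.0]
width: 0.1
clock: 9.6
eef_pos: [520.4, -62.6, 53.3]
tool_rot: [3.141, 0.004, 2.46]
force: [-1.1, -1.1, 0.0]
width: 0.1
```

```bash
python3 -m pendant '[[0.001,-0.005,0,0,0,0,-1],[0.003,-0.01,0,0,0,0,-1],[0.004,-0.015,0,0,0,0,-1],[0.006,-0.02,0,0,0,0,-1],[0.0075,-0.025,0,0,0,0,-1],[0.009,-0.029,0,0,0,0,-1]]'; python3 -m pendant '[[0.0025,-0.0045,0,0,0,0,-1],[0.005,-0.009,0,0,0,0,-1],[0.0075,-0.0135,0,0,0,0,-1],[0.0095,-0.0175,0,0,0,0,-1],[0.0095,-0.0175,0,0,0,0,-1]]'
python3 - <<'E'
from ang import *
im=ctrl.get_image("top");c=ctrl.get_calibration("top");cv2.imwrite("pics/t4.png",im);h=handle(im,c,(343,255,385,297));print(h,f(np.array([632.5,-44.5])-h[0]))
E
```

```text
clock: 10.2
eef_pos: [528.4, -88.8, 51.8]
tool_rot: [3.142, -0.0, 2.464]
force: [0.7, 1.1, 0.5]
width: -0.3
clock: 10.7
eef_pos: [538.1, -106.9, 51.8]
tool_rot: [-3.141, 0.001, 2.463]
force: [-0.2, 0.7, -0.9]
width: 0.2
(array([ 527.62109375, -136.54064941]), (33.70991516113281, 14.456770896911621), np.float32(88.25939)) 41.269855462505504
```

```bash
python3 -m pendant '[[0.004,-0.0055,0,0,0,0,-1],[0.008,-0.0105,0,0,0,0,-1],[0.012,-0.015,0,0,0,0,-1],[0.017,-0.02,0,0,0,0,-1],[0.022,-0.0245,0,0,0,0,-1],[0.027,-0.0285,0,0,0,0,-1],[0.0325,-0.0325,0,0,0,0,-1],[0.0325,-0.0325,0,0,0,0,-1]]'
python3 - <<'E'
from h import *
c=ctrl.get_calibration("wrist");cv2.imwrite("pics/w5.png",ctrl.get_image("wrist"));np.save("w5.npy",c,allow_pickle=True)
im=ctrl.get_image("scene");cv2.imwrite("pics/s5.png",im);cv2.imwrite("pics/s5c.png",cv2.resize(im[170:330,160:430],None,fx=2.9,fy=2.9,interpolation=cv2.INTER_CUBIC))
E
```

```text
clock: 11.55
eef_pos: [571.4, -139.5, 51.9]
tool_rot: [3.141, 0.002, 2.463]
force: [0.0, -0.3, 0.2]
width: 0.1
```

View pics/s5c.png

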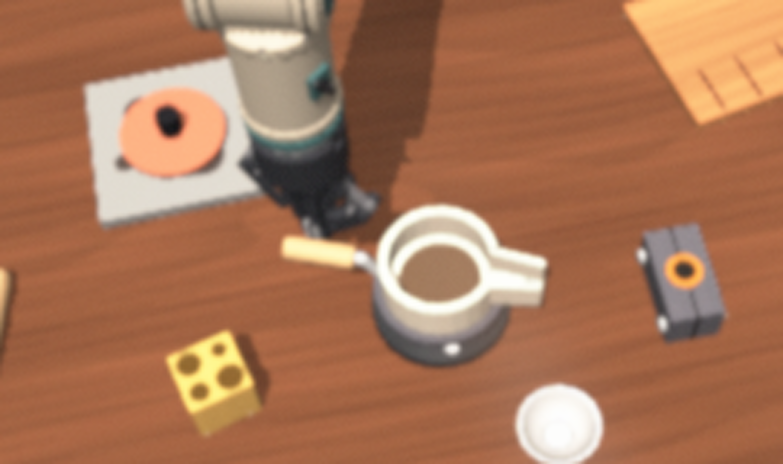

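The dish has turned nearly all the way. In the scene crop the handle runs from (282,247) to (358,258) and the spout points right toward the mould. I'll measure the angle.

```bash
python3 - <<'E'
from ang import *
im=cv2.imread("pics/s5.png");c=ctrl.get_calibration("scene");h=handle(im,c,(250,245,288,268))
# same view reference: bias of handle measured before push cancels against rim measured in that view
for L in([630.7,-45.8],[632.5,-44.5]):L=np.array(L);print(h,np.hypot(*(h[0]-L)),"spout",f(L-h[0]),"mould",f(M-L), f(np.array([668,162])-L))
L=np.array([632.5,-44.5]);F=np.array([571.4,-139.5])
for a in np.radians([-107,-105,-103,-101,-100]):
    u=np.array([np.cos(a),np.sin(a)]);tt=np.array([-u[1],u[0]]);print(round(np.degrees(a)),(F-L)@u,(F-L)@tt)
E
```

```text
(array([ 591.91339111, -143.59896851]), (67.60395050048828, 28.602489471435547), np.float32(70.91654)) 105.20950180350331 spout 68.36695694688466 mould 79.45834553410737 79.82380423496345
(array([ 591.91339111, -143.59896851]), (67.60395050048828, 28.602489471435547), np.float32(70.91654)) 107.08818039283693 spout 67.7281368984483 mould 79.8753283446022 80.24546960214929
-107 108.71286297504759 -30.654908640681512
-105 107.57679715322551 -34.43025870152262
-103 106.30966557500751 -38.16366079571072
-101 104.91301204503498 -41.85056634788054
-100 104.1666401916092 -43.675176830687555
```

```bash
python3 -m pendant '[[0.0045,-0.0027,0,0,0,0,-1],[0.0088,-0.005,0,0,0,0,-1],[0.013,-0.007,0,0,0,0,-1],[0.0165,-0.0088,0,0,0,0,-1],[0.0165,-0.0088,0,0,0,0,-1]]'
python3 - <<'E'
from ang import *
s=ctrl.read_state()["eef_pos"]
im=ctrl.get_image("scene");cv2.imwrite("pics/s6.png",im);c=ctrl.get_calibration("scene");h=handle(im,c,(250,243,288,275))
L=np.array([630.7,-45.8]);print(s,h,np.hypot(*(h[0]-L)),"spout",f(L-h[0]))
E
```

```text
clock: 12.15
eef_pos: [587.6, -147.7, 51.9]
tool_rot: [3.141, 0.001, 2.464]
force: [0.2, -0.0, -0.7]
width: 0.3
[ 587.57010541 -147.69585624   51.88116657] (array([ 607.03216553, -148.11875916]), (67.53055572509766, 28.04719352722168), np.float32(77.47153)) 105.0204497405144 spout 76.97571314287092
```

```bash
python3 -m pendant '[[0.0018,-0.0008,0,0,0,0,-1],[0.0036,-0.0015,0,0,0,0,-1],[0.0036,-0.0015,0,0,0,0,-1]]'; python3 -m pendant '[[-0.01,0.003,0,0,0,0,-1],[-0.03,0.01,0,0,0,0,-1],[-0.04,0.015,0.05,0,0,0,-1],[-0.06,0.03,0.1,0,0,0,-1],[-0.09,0.06,0.15,0,0,0,-1],[-0.12,0.09,0.19,0,0,0,-1],[-0.15,0.11,0.19,0,0,0,-1],[-0.15,0.11,0.19,0,0,0,-1]]'; python3 -m pendant '[[0,0,0,0,0,0,-1],[0,0,0,0,0,0,-1]]'
python3 - <<'E'
from ang import *
w=ctrl.get_image("wrist");c=ctrl.get_calibration("wrist");cv2.imwrite("pics/w7.png",w);np.save("w7.npy",c,allow_pickle=True)
im=ctrl.get_image("scene");cv2.imwrite("pics/s7.png",im);c=ctrl.get_calibration("scene");h=handle(im,c,(250,243,288,280))
L=np.array([630.7,-45.8]);print(h,np.hypot(*(h[0]-L)),"spout",f(L-h[0]),"m",f(np.array([668,162])-L))
t=ctrl.get_image("top");cv2.imwrite("pics/t7.png",t);c=ctrl.get_calibration("top");h=handle(t,c,(335,262,395,305))
L=np.array([634.2,-45]);print(h,np.hypot(*(h[0]-L)),"spout",f(L-h[0]),"m",f(np.array([670,162])-L))
E
```

```text
clock: 12.5
eef_pos: [590.5, -148.7, 51.8]
tool_rot: [3.141, 0.0, 2.464]
force: [-0.6, 0.7, 0.3]
width: -0.0
clock: 13.3
eef_pos: [437.5, -35.9, 243.8]
tool_rot: [3.14, -0.0, 2.467]
force: [0.3, -0.8, 0.7]
width: 0.1
clock: 13.5
eef_pos: [441.4, -39.3, 241.8]
tool_rot: [3.141, 0.001, 2.463]
force: [0.3, 0.2, 0.1]
width: 0.1
(array([ 611.1819458 , -148.85043335]), (67.44190216064453, 25.159835815429688), np.float32(77.47317)) 104.8825355017027 spout 79.27505407793291 m 79.82380423496345
(array([511.01580811, -79.28244019]), (91.43802642822266, 60.86669921875), np.float32(83.8269)) 127.86567497880074 spout 15.552005728039816 m 80.1879348513913
```

View pics/w7.png

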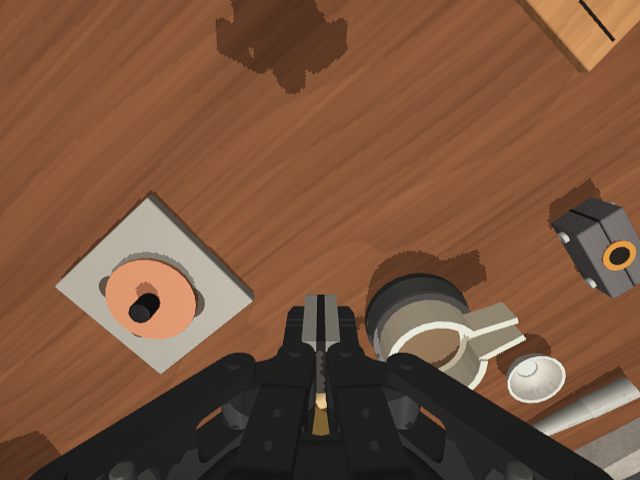

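The lid still lies flat at (150,300) and the spout at (495,330) now points toward the mould mouth at (619,255), but the gripper hides the handle. The top-view handle number is contaminated by the arm, so I discard it. I take a clearer wrist view.

```bash
python3 -m pendant '[[0.02,0,0.04,0,0,0.14,1],[0.05,-0.005,0.08,0,0,0.28,1],[0.08,-0.01,0.08,0,0,0.4,1],[0.08,-0.01,0.08,0,0,0.4,1],[0.08,-0.01,0.08,0,0,0.4,1],[0.08,-0.01,0.08,0,0,0.4,1],[0.08,-0.01,0.08,0,0,0.4,1]]'
python3 - <<'E'
from h import *
c=ctrl.get_calibration("wrist");w=ctrl.get_image("wrist");cv2.imwrite("pics/w8.png",w);np.save("w8.npy",c,allow_pickle=True)
E
```

```text
clock: 14.35
eef_pos: [519.3, -48.7, 321.1]
tool_rot: [-3.141, -0.002, 2.863]
force: [-0.1, 0.5, 0.6]
width: 85.4
```

View pics/w8.png

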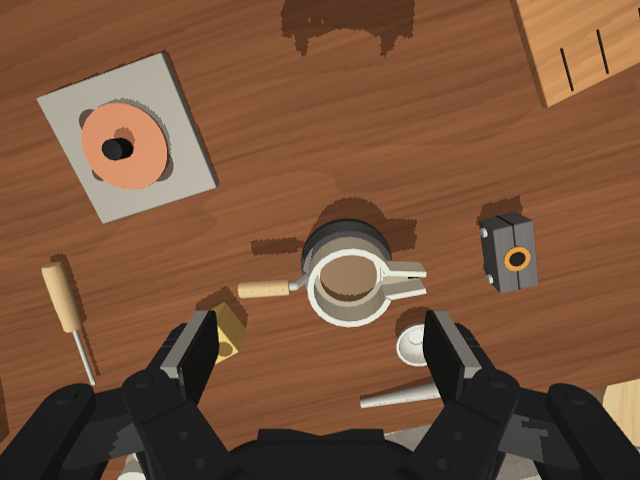

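Everything is visible here: rim centre at about (350,286), spout arm tips at about (426,268) and (426,290), handle from (239,291) to (289,288), mouth at (517,259), lid on the stone.

```bash
python3 - <<'E'
from ang import *
c=np.load("w8.npy",allow_pickle=True).item();w=cv2.imread("pics/w8.png")
L=rim(w,c,(295,240,400,335));h=handle(w,c,(225,270,292,310));(u,v),_=cv2.minEnclosingCircle(blobs(w,(8,120,120),(25,255,255),(495,235,540,285))[0]);m=ray(c,u,v,46)[:2]
print("axis",L,"h",h,np.hypot(*(h[0]-L)),"mouth",m,"spout via handle",f(L-h[0]),"need",f(m-L),f(m-h[0]))
b=blobs(w,(8,5,150),(40,90,255),(300,240,432,335))[0][:,0].astype(float);P=np.array([ray(c,*q,83)[:2] for q in b]);d=np.hypot(*(P-L).T);S=P[d>80];print("tip",S.mean(0),d.max(),f(S.mean(0)-L),len(S),[round(f(q-L)) for q in (S[np.argmin([f(x-L) for x in S])],S[np.argmax([f(x-L) for x in S])])])
im=w[230:350,220:440].copy();lid=blobs(w,(0,60,180),(14,200,255),(70,90,185,200))[0];print("lid",cv2.minEnclosingCircle(np.array([ray(c,*q,26)[:2] for q in lid[:,0].astype(float)],np.float32)))
E
```

```text
axis [633.68682183 -44.74402924] h (array([ 610.01702881, -149.51911926]), (43.268592834472656, 77.11822509765625), np.float32(-89.14872)) 107.41544857288591 mouth [670.34524688 163.26742301] spout via handle 77.26997210446332 need 80.00523769921732 79.08321700192093
tip [650.29151057  38.24065051] 89.79632592073244 78.68492067647514 40 [67, 90]
lid ((411.2129211425781, -258.45745849609375), 49.99950408935547)
```

```bash
python3 - <<'E'
from ang import *
c=np.load("w8.npy",allow_pickle=True).item();w=cv2.imread("pics/w8.png");L=np.array([633.7,-44.7])
for lo in((12,60,185),(14,60,170)):
    b=blobs(w,lo,(28,170,255),(225,275,291,303))[0][:,0].astype(float);P=np.array([ray(c,*q,65)[:2] for q in b]).astype(np.float32);r=cv2.minAreaRect(P);print(r,"via handle",f(L-np.array(r[0])))
# spout side edges at z=83: pixel points in the stem, paired by radius
b=blobs(w,(8,5,150),(40,90,255),(300,240,432,335));b=np.vstack(b)[:,0].astype(float);P=np.array([ray(c,*q,83)[:2] for q in b])-L;a=np.radians(79);u=np.array([np.cos(a),np.sin(a)]);n=np.array([-u[1],u[0]])
for s in(66,71,76,81,85):
    q=P[(abs(P@u-s)<3)]@n; print(s,q.min().round(1),q.max().round(1),"mid angle",79+np.degrees((q.min()+q.max())/2/s))
E
```

```text
((616.471435546875, -149.60342407226562), (62.008018493652344, 16.842864990234375), 77.18106842041016) via handle 80.67342236962808
((616.0003662109375, -149.52061462402344), (62.27553939819336, 18.71166229248047), 76.89237976074219) via handle 80.41564856045588
66 -69.1 16.2 mid angle 56.04844315047921
71 -69.5 15.7 mid angle 57.29098271052752
76 -69.9 15.3 mid angle 58.40769949396413
81 -70.4 14.9 mid angle 59.386547243333816
85 -70.5 14.5 mid angle 60.1388473284449
```

Handle centre to spout tip, which doesn't depend on the axis estimate, gives 79.7° against 80.2° to the mouth. The scene view gives 79.3° against 79.8°. Both say about 0.5° short. I back off for one clean top-view check.

```bash
python3 -m pendant '[[-0.02,0.05,0,0,0,0,1],[-0.05,0.1,0,0,0,0,1],[-0.07,0.15,0,0,0,0,1],[-0.1,0.2,0,0,0,0,1],[-0.12,0.25,0,0,0,0,1],[-0.12,0.3,0,0,0,0,1],[-0.12,0.32,0,0,0,0,1],[-0.12,0.32,0,0,0,0,1]]'
python3 - <<'E'
from ang import *
t=ctrl.get_image("top");cv2.imwrite("pics/t9.png",t);c=ctrl.get_calibration("top")
h=handle(t,c,(345,255,395,300));L=np.array([634.2,-45]);print(h,np.hypot(*(h[0]-L)),"spout",f(L-h[0]),"need",f(np.array([670,162])-L))
cv2.imwrite("pics/t9c.png",cv2.resize(t[180:380,230:480],None,fx=3,fy=3,interpolation=cv2.INTER_CUBIC))
E
```

```text
clock: 15.2
eef_pos: [397.8, 278.5, 322.0]
tool_rot: [3.137, -0.002, 2.874]
force: [0.0, -0.2, -0.8]
width: 85.2Traceback (most recent call last):
  File "<stdin>", line 3, in <module>
  File "ang.py", line 11, in handle
    b=blobs(im,(12,60,120),(28,200,255),roi)[0][:,0].astype(float); P=np.array([ray(c,*q,65)[:2] for q in b]).astype(np.float32)
      ~~~~~~~~~~~~~~~~~~~~~~~~~~~~~~~~~~~~~~^^^
IndexError: list index out of range
```

```bash
python3 - <<'E'
from ang import *
t=cv2.imread("pics/t9.png");c=ctrl.get_calibration("top")
cv2.imwrite("pics/t9c.png",cv2.resize(t[180:380,230:480],None,fx=3,fy=3,interpolation=cv2.INTER_CUBIC))
h=handle(t,c,(362,230,402,272));L=np.array([634.2,-45]);print(h,np.hypot(*(h[0]-L)),"spout",f(L-h[0]),"need",f(np.array([670,162])-L))
E
```

```text
(array([ 613.29034424, -148.2184906 ]), (67.139404296875, 26.97731590270996), np.float32(78.48751)) 105.31510103464188 spout 78.5481852223848 need 80.1879348513913
```

View pics/t9c.png

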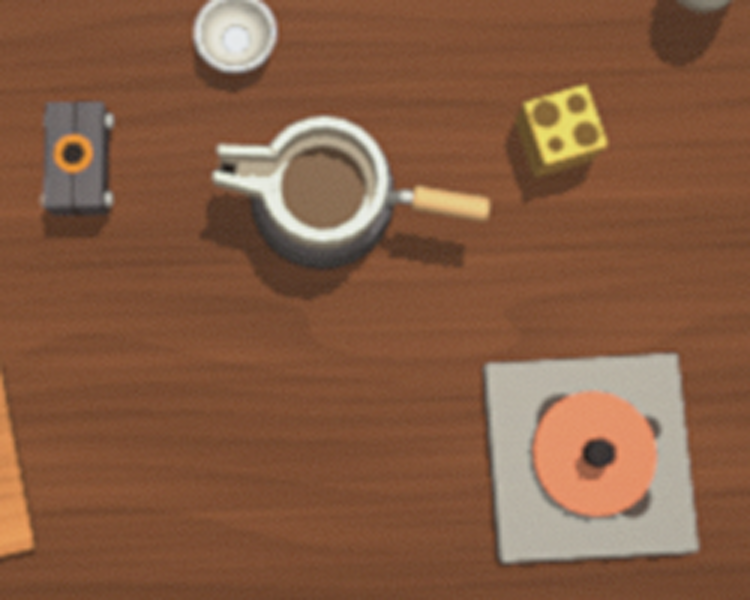

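The top view shows the lid flat on the stone at crop (595,453), the bystanders in place, and the spout about 1.6° short of the mouth at (73,153). All the views say 0.5–1.6° short and there is plenty of time, so I add a nudge of about 1° (1.9 mm) beyond the last finger position.

```bash
python3 -m pendant '[[0.018,-0.05,0,0,0,-0.1,-1],[0.036,-0.1,0,0,0,-0.2,-1],[0.054,-0.15,0,0,0,-0.3,-1],[0.072,-0.2,0,0,0,-0.4,-1],[0.09,-0.25,0,0,0,-0.4,-1],[0.108,-0.3,0,0,0,-0.4,-1],[0.126,-0.35,0,0,0,-0.4,-1],[0.144,-0.401,0,0,0,-0.4,-1]]'; python3 -m pendant '[[0,0,0,0,0,0,-1],[0,0,-0.04,0,0,0,-1],[0,0,-0.08,0,0,0,-1],[0,0,-0.12,0,0,0,-1],[0,0,-0.16,0,0,0,-1],[0,0,-0.2,0,0,0,-1],[0,0,-0.24,0,0,0,-1],[0,0,-0.27,0,0,0,-1]]'; python3 -m pendant '[[0,0,0,0,0,0,-1],[0,0,0,0,0,0,-1]]'
```

```text
clock: 16.05
eef_pos: [534.9, -108.5, 322.0]
tool_rot: [-3.141, -0.0, 2.462]
force: [1.8, 1.5, 0.1]
width: -0.5
clock: 16.85
eef_pos: [533.7, -105.7, 49.9]
tool_rot: [-3.14, -0.002, 2.462]
force: [-0.5, -0.5, -0.5]
width: -0.1
clock: 17.05
eef_pos: [535.1, -105.7, 52.2]
tool_rot: [-3.141, -0.001, 2.463]
force: [-0.4, 0.1, 0.4]
width: 0.2
```

```bash
python3 -m pendant '[[0.012,-0.015,0,0,0,0,-1],[0.024,-0.03,0,0,0,0,-1],[0.038,-0.036,0,0,0,0,-1],[0.048,-0.04,0,0,0,0,-1],[0.053,-0.042,0,0,0,0,-1],[0.0555,-0.043,0,0,0,0,-1],[0.0572,-0.0437,0,0,0,0,-1],[0.0572,-0.0437,0,0,0,0,-1]]'; python3 -m pendant '[[-0.01,0.003,0,0,0,0,-1],[-0.03,0.01,0,0,0,0,-1],[-0.04,0.015,0.05,0,0,0,-1],[-0.06,0.03,0.1,0,0,0,-1],[-0.09,0.07,0.15,0,0,0,-1],[-0.12,0.11,0.19,0,0,0,-1],[-0.15,0.15,0.22,0,0,0,-1],[-0.15,0.2,0.22,0,0,0,-1]]';python3 -m pendant '[[-0.01,0.05,0,0,0,0,-1],[-0.02,0.1,0,0,0,0,-1],[-0.03,0.15,0,0,0,0,-1],[-0.03,0.2,0,0,0,0,-1],[-0.03,0.2,0,0,0,0,-1],[-0.03,0.2,0,0,0,0,-1]]'
python3 - <<'E'
from ang import *
for n,roi,L,m in(("top",(362,230,402,272),[634.2,-45],[670,162]),("scene",(250,243,288,280),[630.7,-45.8],[668,162])):
    t=ctrl.get_image(n);cv2.imwrite(f"pics/{n}10.png",t);L=np.array(L);h=handle(t,ctrl.get_calibration(n),roi)
    print(n,h,"spout",f(L-h[0]),"need",f(np.array(m)-L))
a=cv2.imread("pics/t9.png");b=cv2.imread("pics/top10.png");cv2.imwrite("pics/fin.png",cv2.resize(b[130:380,230:530],None,fx=2.3,fy=2.3,interpolation=cv2.INTER_CUBIC))
E
```

```text
clock: 17.85
eef_pos: [592.7, -148.6, 52.3]
tool_rot: [3.141, 0.0, 2.464]
force: [-1.2, -0.2, 0.2]
width: -0.4
clock: 18.65
eef_pos: [452.1, 14.1, 261.5]
tool_rot: [3.14, 0.002, 2.46]
force: [1.3, 1.2, -0.1]
width: 0.3
clock: 19.25
eef_pos: [422.8, 215.9, 259.0]
tool_rot: [-3.141, -0.0, 2.468]
force: [-0.5, -0.5, -0.2]
width: 0.2
top (array([ 616.5145874 , -148.67869568]), (67.5285415649414, 26.988754272460938), np.float32(78.544395)) spout 80.31971297659733 need 80.1879348513913
scene (array([ 613.87799072, -149.26626587]), (66.50025177001953, 28.077421188354492), np.float32(80.57623)) spout 80.76539786768113 need 79.82380423496345
```

View pics/fin.png

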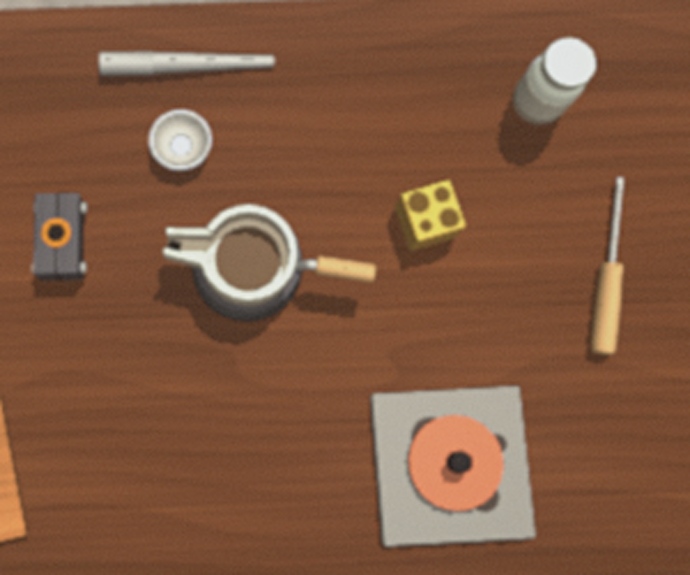

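The final top view shows the spout at crop (185,243) pointing at the mouth (56,233), the lid flat on the stone at (456,463), and the brass block, graver and bowl in place. Top gives 80.3° against 80.2° needed and scene 80.8° against 79.8°. I'm handing in.

```bash
python3 -c "
from cell import ctrl
print(ctrl.finish_job())"
```

```text
the job is handed in; nothing more can be done
None
```

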